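# Open the touch-latch label cupboard

### The arm

A 6-joint arm with a two-finger parallel gripper is mounted at the origin on the work surface. World frame = base frame: x ahead of the robot, y to its left, z up, the work surface at z = 0. Lengths are in m, angles in rad, forces in N, time in s.
With the tool pointing down it reaches from about 0.225 to 0.875 m from the base axis. Payload 3.4 kg.
Tool frame: the origin (TCP) lies at the very end of the fingers, on their centre line; the grasp point (between the pads) lies behind it (manip.tcp_to_grasp is the z of the grasp point in the tool frame, in m); z points along the fingers, y is the direction in which the jaws open and shut (so a half turn about z gives the same grasp; the last joint's range is limited). The gripper opens to 85 mm and grips with 20 to 120 N. Pads are 22 mm wide; open, the fingers measure 114 mm over their backs; the gripper's body (76 mm by 85 mm) begins 54 mm behind the grasp point. The pads swing forward as they close: fully open they stand 13 mm farther back than shut.
Start: joints at [-1.272, 0.276, 1.505, -0, 1.361, -0.121], TCP at [0.234, -0.525, 0.231] pointing down, gripper open.
Joint ranges: [-2.89, 2.89], [-0.75, 2.08], [0.22, 2.7], [-1.18, 4.32], [0.11, 2.71], [-2.7, 2.7]. Speed limits (rad/s): [2.57, 2.57, 3.14, 3.14, 3.14, 3.14].

### API

Orientations are given as a unit quaternion [w, x, y, z].
In Python, from rig import manip, eyes gives the robot as it stands.
- The arm moves only by the tool servo_tool, never from a script. Its argument "increments" is a list of rows, each an object with "slide": the shift along the tool's x, y, z in m, a list of three; "spin": the turn about the tool's z in degrees. A call has 1 to 8 rows; each row shifts and turns the commanded pose from where the row before left it, along the tool's axes as they then stand; what a row does not reach is not made up. A row lasts 1/10 s, in which the tool goes at most 50 mm and 8.59 degrees, less where a joint would pass 70% of its speed; a pose out of reach is approached as far as the arm can. A call is refused whole if a number of a shift passes 0.05 or a number of a turn 8.59, either way. A call with a gripper value outside its range is refused whole. "hand" is the opening, from 0 (shut) to 1 (fully open), set as the call begins (left out, the last holds). The fingers move at their own pace and stop on an object; "newtons" is the grip in N (left out, the last holds). Time passes only in rows, so rows that do not move let the fingers close. It gives the time, the measured TCP pose, the force and the opening at its end, in the units of the state.
- manip.get_state(): the state, without advancing time (a new reading comes with each control period).
- eyes.get_image(name): name is "side" or "top"; returns the picture (480x640x3 uint8, blue, green, red); there is no depth.
- eyes.calibration(name): a dict with "fx", "fy", "cx", "cy" (pixels), "rvec" (rotation vector, rad) and "tvec" (3), from world to camera coordinates, as OpenCV has them. Camera axes: x right, y down, z forward; pixel columns grow to the right and rows downward; lengths in m; the calibration is good to about 2 mm. A picture is of the moment at which its call begins. calibration takes no time and is no camera call.
- manip.sign_off(): hands the job in, once; it reports no verdict.
The state is a dict: "clock": time; "qpos": joint angles; "qd": joint speeds; "effort": joint torques, N m; "position": TCP position; "ee_rot": TCP orientation; "contact_force": force on the tool from outside, world axes, zero at the start; "moment": the same for the moment, N m; "width": finger opening in m.
Only numpy, scipy, OpenCV 4.12 (cv2) and the standard library are available. Lean on these libraries where they do the work, as an engineer would, in place of code of your own. Each camera call takes 0.05 s, during which the arm holds its last target.

### The job

The packer needs fresh label rolls: push the blue cupboard's door in at its yellow pad until the touch catch lets go, take the finger away so that the spring sets the door ajar by itself, then reach a fingertip behind its free edge and swing it wide open, about square to the cupboard front, and leave it so. Only touch and push: do not take the door between the fingers, leave the green cupboard shut, and leave the packs, cup, roll and marker where they stand.

Things in the scene. Friction and masses are not known exactly. Their poses are not given: they have to be found in the camera images.
- blue: fixed white counter-top cupboard with a blue mat on top and a blue door: 150 deep (x) x 170 wide (y) x 190 mm high. Origin: centre of its underside; its open front looks along its own -x, roughly to the robot. Its touch catch: pushing the shut door in at the pad takes about 5 N and lets go after about 3 mm there (stop at 5.5 mm); as the finger backs off, a spring follows and sets the door ajar
- blue_door (a joint): hinge angle of the blue door, rad: 0 shut and latched (8 mm clear of the carcass), -0.04 pressed in to its stop, positive as it opens towards the robot, 1.65 at the outer stop. Upright hinge at the door's left edge (the cupboard's +y side). The spring sets it ajar at about 0.6; beyond that it swings freely with slight friction and stays where it is left
- blue_pad (a point): centre of the outer face of the yellow push pad on the blue door, 40 wide x 36 mm high, at the top by the free edge, folded over the top edge so that it shows from above. Its axes turn with the door: -x out of the outer face, y from free edge to hinge, z up. It lies 138 mm from the hinge line, 22 mm short of the free edge, 178 mm above the table
- blue_hinge (a point): hinge line of the blue door at the left edge of its back face, 196 mm above the table; axes turn with the door, as the pad's. In them the panel spans x -15 to 0 mm (pad to -18), y -160 (free edge) to 0; it reaches from 5 to 195 mm above the table (pad to 198). Its back is bare above 90 mm height; below, latch irons stick out up to 50 mm
- green: a like cupboard with a green mat and a green door with its own touch catch and yellow pad; to be left shut. Origin: centre of its underside; front along its own -x
- green_door (a joint): hinge angle of the green door, rad: 0 shut; must stay shut
- pack_a: sealed clear pack of small dried fish with a blank white label, 90 x 130 x 33 mm, 150 g, loose; a bystander. Origin: centre of its underside
- pack_b: sealed clear pack of small dried fish with a blank white label, 90 x 130 x 33 mm, 150 g, loose; a bystander. Origin: centre of its underside
- pack_c: sealed clear pack of small dried fish with a blank white label, 90 x 130 x 33 mm, 150 g, loose; a bystander. Origin: centre of its underside
- cup: loose steel cup, 72 mm across, 85 mm high; a bystander. Origin: centre of its underside
- roll: loose roll of white labels standing on its flat side, 60 mm across, 35 mm high; a bystander. Origin: centre of its underside
- marker: loose white marker pen with a red cap, 135 mm long, 15 mm thick, lying; a bystander. Origin: underside, near the middle

How it is judged:
On the way, in this order (a step that is already met when the one before it is completed fails the run):
1. the blue door is pushed in past its shut position (value of joint blue_door below -0.012 rad).
2. the blue door stands ajar by its spring, untouched (value of joint blue_door between 0.35 and 0.95 rad and contact force between each of the arm, the fingers and blue below 0.3 N), for 0.2 s.
3. the blue door is swung wide open (value of joint blue_door above 1.25 rad), for 0.1 s.
At the end, for the whole second after the job is handed in: the blue door stands still at 1.25 rad (72 degrees) or more; the green door is shut (under 0.05 rad); every pack, cup, roll and marker is within 30 mm of where it began (value of joint blue_door above 1.25 rad and velocity of joint blue_door between -0.05 and 0.05 rad/s and value of joint green_door below 0.05 rad and distance of each of pack_a, pack_b, pack_c, cup, roll, marker from where it was at the start of the episode below 0.03 m); the robot touches nothing.
It fails at once if the green door came open (value of joint green_door above 0.06 rad).
It fails at once if the door was taken between the fingers (x of the grasp point in the frame of blue_hinge between -0.013 and -0.002 m and y of the grasp point in the frame of blue_hinge between -0.165 and 0 m and z of the grasp point in the frame of blue_hinge below 0.005 m).
It fails at once if a bystander was lifted (height (world z) of any of pack_a, pack_b, pack_c, cup, roll, marker above 0.02 m).
It fails at once if a bystander was pushed away (distance of any of pack_a, pack_b, pack_c, cup, roll, marker from where it was at the start of the episode above 0.04 m).
It also fails if it takes over 51 s, if anything falls off the work surface, if the arm or the gripper's body presses on something with over 40 N, if the wrist force passes 120 N, or if a joint passes its speed limit or range.

## Working session

There is one attempt and no reset: what is moved stays moved. The work goes in short steps, Python scripts to look and compute and a tool call to move; the robot and the scene stay as the last step left them, time stands still between calls to the robot, and variables do not carry over. Pictures are saved under pics/ and viewed, and the job is handed in when it is done.

Besides the shell and the picture viewer there is one more tool, called as name(argument=value, ...), one argument or row to a line, values as JSON. servo_tool: Moves the arm, as the interface text tells. Its arguments: {"type":"object","properties":{"increments":{"type":"array","items":{"type":"object","properties":{"slide":{"type":"array","items":{"type":"number"}},"spin":{"type":"number"}}}},"hand":{"type":"number"},"newtons":{"type":"number"}},"required":["increments"]}

```bash
mkdir -p pics
python3 - <<'E'
from rig import manip, eyes
import cv2
for n in ("side","top"):
    cv2.imwrite(f"pics/{n}0.png",eyes.get_image(n)); print(n,eyes.calibration(n))
print(manip.get_state(), manip.tcp_to_grasp)
E
```

```text
side {'fx': 617.9454894595104, 'fy': 617.9454894595104, 'cx': 314.9200060598738, 'cy': 240.7785873694488, 'rvec': array([ 2.0374965 , -0.74483602,  0.4119577 ]), 'tvec': array([-0.38028457,  0.31170754,  1.3534488 ])}
top {'fx': 438.14133524079654, 'fy': 438.14133524079654, 'cx': 318.2978119252219, 'cy': 238.69200319678987, 'rvec': array([ 2.14482029, -2.15030951,  0.14084965]), 'tvec': array([0.01231311, 0.53933152, 1.11496319])}
{'clock': 0.1, 'qpos': array([-1.27197968e+00,  2.76560667e-01,  1.50601061e+00, -3.62953449e-05,
        1.36072519e+00, -1.21036153e-01]), 'qd': array([-0.00149074, -0.00155993, -0.00266395,  0.00136852,  0.0012499 ,
       -0.00108884]), 'effort': array([ 1.49683154e-03, -4.17701411e+01, -2.46403491e+01, -2.81657867e-04,
        5.84423091e-03, -1.19546314e-05]), 'position': array([ 0.23420673, -0.52461423,  0.23050811]), 'ee_rot': array([-8.46967118e-04,  9.78045107e-01,  2.08391559e-01, -9.33018644e-05]), 'contact_force': array([ 0.33130985, -0.33339467, -0.54320424]), 'moment': array([ 0.0360214 , -0.0046771 , -0.01819866]), 'width': 0.08541689375841725} -0.0187
```

View pics/top0.png

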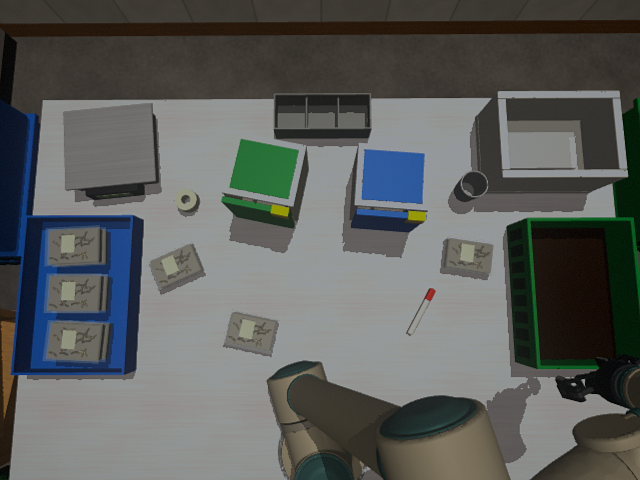

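View pics/side0.png

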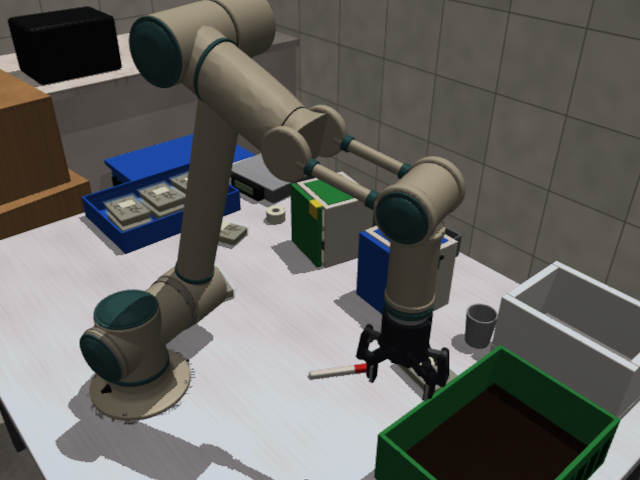

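The top view shows the blue mat at about (393,176), its door edge along row 215-225 with the yellow pad at (416,216), and the cup at (472,185). The marker lies near (421,312) and a pack near (467,257). Next I'll measure these.

```bash
cat > h.py <<'E'
import numpy as np, cv2
from rig import manip, eyes
def unproj(n,uv,z):
    c=eyes.calibration(n);R=cv2.Rodrigues(c['rvec'])[0];t=c['tvec']
    uv=np.atleast_2d(uv).astype(float)
    d=np.c_[(uv[:,0]-c['cx'])/c['fx'],(uv[:,1]-c['cy'])/c['fy'],np.ones(len(uv))]@R
    o=-R.T@t
    return o+d*((z-o[2])/d[:,2])[:,None]
def proj(n,P):
    c=eyes.calibration(n);K=np.array([[c['fx'],0,c['cx']],[0,c['fy'],c['cy']],[0,0,1]])
    return cv2.projectPoints(np.atleast_2d(P).astype(float),c['rvec'],c['tvec'],K,None)[0][:,0]
E
python3 - <<'E'
from h import *
im=cv2.imread('pics/top0.png'); hsv=cv2.cvtColor(im,cv2.COLOR_BGR2HSV)
def blob(lo,hi,roi):
    m=cv2.inRange(hsv,lo,hi); k=np.zeros_like(m); x0,y0,x1,y1=roi;k[y0:y1,x0:x1]=m[y0:y1,x0:x1]
    n,l,s,c=cv2.connectedComponentsWithStats(k); 
    return [( s[i],c[i],(l==i).astype(np.uint8)) for i in range(1,n) if s[i][4]>40]
for name,lo,hi,roi,z in (("blue",(100,120,60),(130,255,255),(340,130,440,245),.19),("yel",(22,120,80),(35,255,255),(340,130,440,245),.198),("yelG",(22,120,80),(35,255,255),(200,130,330,245),.198)):
    for s,c,m in blob(lo,hi,roi):
        r=cv2.minAreaRect(cv2.findContours(m,0,1)[0][0]); b=cv2.boxPoints(r)
        P=unproj('top',b,z); print(name,s,r); print(b.round(1).tolist()); print(P.round(4)[:,:2].tolist(), np.linalg.norm(np.diff(P,axis=0),axis=1).round(3))
for nm,uv,z in (("cup",(474,180),.085),("markercap",(433,291),.01),("markertail",(409,333),.01),("packNear",(467,257),.03)):
    print(nm,unproj('top',uv,z).round(3))
cv2.imwrite('pics/z.png',cv2.resize(im[130:250,330:500],None,fx=4.5,fy=4.5,interpolation=2))
E
```

```text
blue [ 362  149   62   55 2991] ((392.8908386230469, 176.02789306640625), (60.488746643066406, 49.944183349609375), 4.085616588592529)
[[360.8999938964844, 198.8000030517578], [364.5, 149.0], [424.79998779296875, 153.3000030517578], [421.29998779296875, 203.10000610351562]]
[[0.6108, -0.0885], [0.73, -0.0986], [0.719, -0.2393], [0.6002, -0.2269]] [0.12  0.141 0.119]
blue [356 209  52  10 353] ((381.4794006347656, 213.2676239013672), (51.30995559692383, 6.902684211730957), 4.39870548248291)
[[355.6000061035156, 214.6999969482422], [356.20001220703125, 207.89999389648438], [407.29998779296875, 211.8000030517578], [406.79998779296875, 218.6999969482422]]
[[0.5734, -0.0757], [0.5895, -0.0772], [0.5799, -0.1943], [0.5639, -0.1926]] [0.016 0.118 0.016]
yel [408 210  18  11 174] ((416.5, 215.0), (17.0, 10.0), 0.0)
[[408.0, 220.0], [408.0, 210.0], [425.0, 210.0], [425.0, 220.0]]
[[0.5594, -0.1936], [0.5825, -0.1943], [0.5823, -0.233], [0.5592, -0.2322]] [0.023 0.039 0.023]
yelG [271 204  19  13 169] ((279.69232177734375, 210.03846740722656), (17.454336166381836, 9.60969066619873), 11.309932708740234)
[[270.20001220703125, 213.0], [272.1000061035156, 203.60000610351562], [289.20001220703125, 207.0], [287.29998779296875, 216.5]]
[[0.5765, 0.1195], [0.5984, 0.1154], [0.5903, 0.0762], [0.5684, 0.0804]] [0.022 0.04  0.022]
cup [[ 0.683 -0.388  0.085]]
markercap [[ 0.403 -0.292  0.01 ]]
markertail [[ 0.294 -0.225  0.01 ]]
packNear [[ 0.491 -0.379  0.03 ]]
```

View pics/z.png

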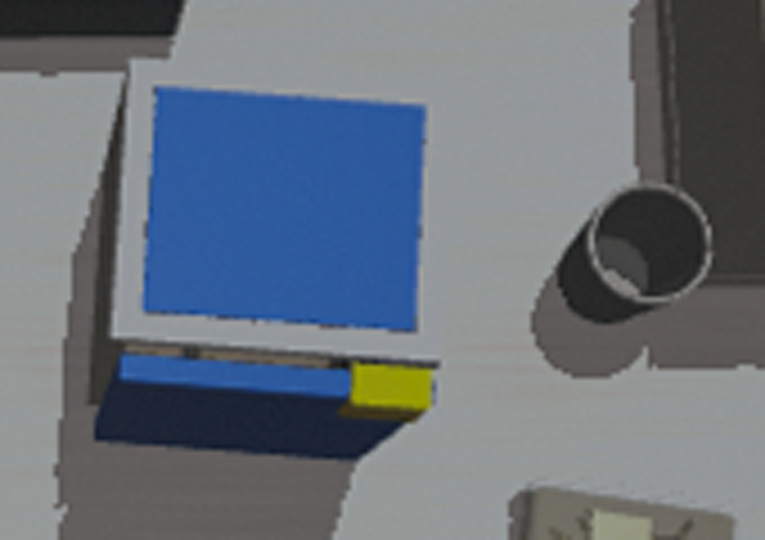

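servo_tool(
  increments=[
    {"spin": 7.15},
    {"spin": 7.15},
    {"spin": 7.15},
    {"spin": 7.15},
    {},
    {},
  ],
  hand=0,
  newtons=20,
)

```text
$.increments[0]: bad value
```

```bash
cat >> h.py <<'E'
from scipy.spatial.transform import Rotation as Ro
YAW=-0.08
ex=np.array([np.cos(YAW),np.sin(YAW),0]);ey=np.array([-np.sin(YAW),np.cos(YAW),0])
H=np.array([.5887,-.0770,0])
def door(th,x,y,z):
    dx=np.cos(th)*ex-np.sin(th)*ey; dy=np.sin(th)*ex+np.cos(th)*ey
    return H+x*dx+y*dy+np.array([0,0,z])
def rel(P,s=None):
    s=s or manip.get_state(); q=s['ee_rot']
    return Ro.from_quat([q[1],q[2],q[3],q[0]]).inv().apply(np.array(P)-s['position'])
def show():
    s=manip.get_state();q=s['ee_rot'];R=Ro.from_quat([q[1],q[2],q[3],q[0]]).as_matrix()
    print('t',s['clock'],'pos',s['position'].round(4),'F',s['contact_force'].round(2),'w',round(s['width'],4),'xang',np.degrees(np.arctan2(R[1,0],R[0,0])).round(2),'zaxis',R[:,2].round(3))
E
python3 - <<'E'
from h import *
show(); print(rel(door(0,-.06,-.138,.23)).round(4), rel(door(0,-.06,-.138,.165)).round(4))
E
```

```text
t 0.1 pos [ 0.2342 -0.5246  0.2305] F [ 0.33 -0.33 -0.54] w 0.0854 xang 24.06 zaxis [-0.001  0.002 -1.   ]
[ 0.3874 -0.1719  0.0009] [ 0.3874 -0.1718  0.0659]
```

Each row needs both fields.

servo_tool(
  increments=[
    {"slide": [0, 0, 0], "spin": 7.15},
    {"slide": [0, 0, 0], "spin": 7.15},
    {"slide": [0, 0, 0], "spin": 7.15},
    {"slide": [0, 0, 0], "spin": 7.15},
    {"slide": [0, 0, 0], "spin": 0},
    {"slide": [0, 0, 0], "spin": 0},
  ],
  hand=0,
  newtons=20,
)

```text
clock: 0.7
position: [0.2343, -0.5249, 0.231]
ee_rot: [-0.0, 0.999, -0.038, -0.0]
contact_force: [0.3, 0.3, -0.1]
width: 0.0002
```

Run:
```python
from h import *
show(); print(rel(door(0,-.06,-.138,.23)).round(4), rel(door(0,-.06,-.138,.165)).round(4))
```

```text
t 0.7 pos [ 0.2343 -0.5249  0.231 ] F [ 0.25  0.32 -0.13] w 0.0002 xang -4.4 zaxis [-0.     0.001 -1.   ]
[ 0.2585 -0.336   0.0011] [ 0.2586 -0.3359  0.0661]
```

servo_tool(
  increments=[
    {"slide": [0.026, -0.04, 0], "spin": 0},
    {"slide": [0.026, -0.04, 0], "spin": 0},
    {"slide": [0.026, -0.04, 0], "spin": 0},
    {"slide": [0.026, -0.04, 0], "spin": 0},
    {"slide": [0.026, -0.04, 0], "spin": 0},
    {"slide": [0.026, -0.04, 0], "spin": 0},
    {"slide": [0.026, -0.04, 0], "spin": 0},
    {"slide": [0.026, -0.04, 0], "spin": 0},
  ],
)

```text
clock: 1.5
position: [0.468, -0.2209, 0.2315]
ee_rot: [0.0, 0.999, -0.039, 0.0]
contact_force: [0.3, -1.0, -0.5]
width: 0.0002
```

servo_tool(
  increments=[
    {"slide": [0.02, -0.016, 0.02], "spin": 0},
    {"slide": [0.02, 0, 0.02], "spin": 0},
    {"slide": [0, 0, 0.025], "spin": 0},
    {"slide": [0, 0, 0], "spin": 0},
    {"slide": [0, 0, 0], "spin": 0},
    {"slide": [0, 0, 0], "spin": 0},
  ],
)

```text
clock: 2.1
position: [0.5086, -0.2104, 0.1676]
ee_rot: [0.001, 0.999, -0.04, 0.001]
contact_force: [-0.2, 0.6, 0.8]
width: 0.0002
```

Run:
```python
from h import *
show(); print(rel(door(0,-.018,-.138,.165)).round(4))
im=eyes.get_image('top');cv2.imwrite('pics/t1.png',im);
a=cv2.resize(im[120:300,310:510],None,fx=3,fy=3);b=cv2.resize(eyes.get_image('side')[120:360,240:500],None,fx=1.5,fy=2.25*1)
cv2.imwrite('pics/c1.png',np.hstack([a[:540],b[:540]])[:, :800] if 0 else a)
cv2.imwrite('pics/s1.png',cv2.resize(eyes.get_image('side')[120:360,240:500],None,fx=2.4,fy=2.4))
```

```text
t 2.1 pos [ 0.5086 -0.2104  0.1676] F [-0.24  0.6   0.76] w 0.0002 xang -4.54 zaxis [ 0.002 -0.001 -1.   ]
[ 0.0512 -0.0014  0.0027]
```

View pics/c1.png

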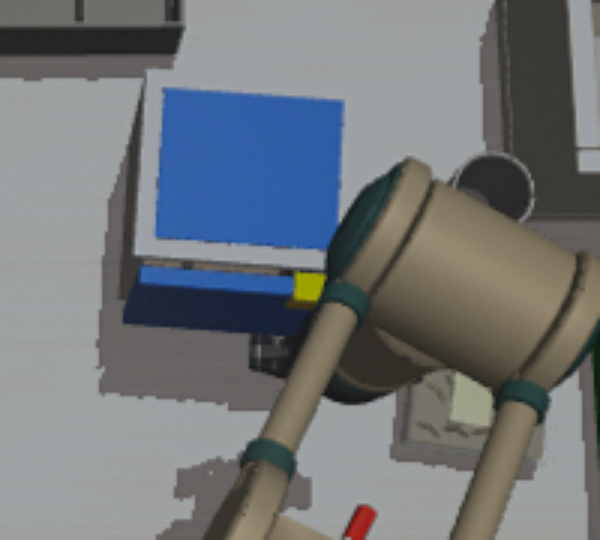

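View pics/s1.png

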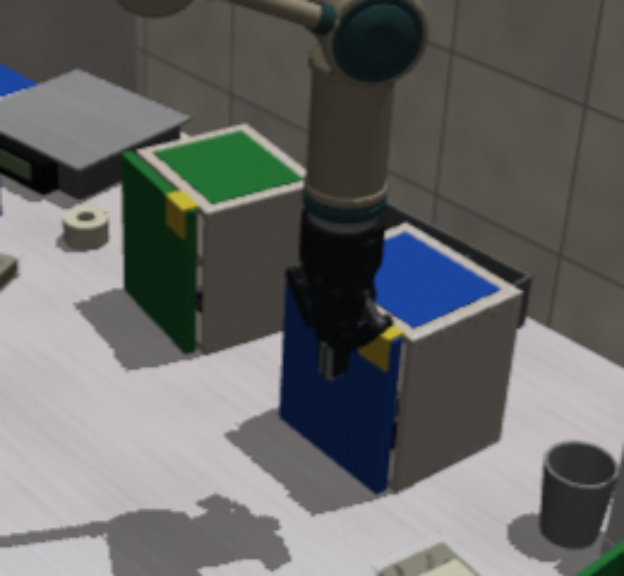

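The fingertip is in front of the pad. The side crop shows the finger at about (330,360), with the yellow pad just behind it at (380,350). I'll advance to about 6 mm short, then creep in.

servo_tool(
  increments=[
    {"slide": [0.02, 0, 0], "spin": 0},
    {"slide": [0.014, 0, 0], "spin": 0},
    {"slide": [0, 0, 0], "spin": 0},
    {"slide": [0, 0, 0], "spin": 0},
    {"slide": [0, 0, 0], "spin": 0},
  ],
)

```text
clock: 2.75
position: [0.5414, -0.2123, 0.1662]
ee_rot: [-0.0, 0.999, -0.04, -0.001]
contact_force: [0.7, -0.2, 0.1]
width: -0.0002
```

servo_tool(
  increments=[
    {"slide": [0.002, 0, 0], "spin": 0},
    {"slide": [0.002, 0, 0], "spin": 0},
    {"slide": [0, 0, 0], "spin": 0},
    {"slide": [0, 0, 0], "spin": 0},
  ],
)

```text
clock: 3.15
position: [0.5461, -0.2128, 0.1663]
ee_rot: [0.0, 0.999, -0.04, -0.0]
contact_force: [0.1, 0.3, 0.1]
width: -0.0001
```

servo_tool(
  increments=[
    {"slide": [0.002, 0, 0], "spin": 0},
    {"slide": [0, 0, 0], "spin": 0},
    {"slide": [0, 0, 0], "spin": 0},
    {"slide": [0, 0, 0], "spin": 0},
  ],
)

```text
clock: 3.55
position: [0.5481, -0.213, 0.1663]
ee_rot: [0.0, 0.999, -0.04, -0.0]
contact_force: [-0.6, 0.5, 0.4]
width: 0.0002
```

servo_tool(
  increments=[
    {"slide": [0.002, 0, 0], "spin": 0},
    {"slide": [0, 0, 0], "spin": 0},
    {"slide": [0, 0, 0], "spin": 0},
  ],
)

```text
clock: 3.85
position: [0.5498, -0.2132, 0.1663]
ee_rot: [0.0, 0.999, -0.04, -0.0]
contact_force: [-1.2, 0.1, 1.0]
width: 0.0
```

servo_tool(
  increments=[
    {"slide": [0.001, 0, 0], "spin": 0},
    {"slide": [0, 0, 0], "spin": 0},
    {"slide": [0, 0, 0], "spin": 0},
  ],
)

```text
clock: 4.15
position: [0.5507, -0.2133, 0.1663]
ee_rot: [0.0, 0.999, -0.04, -0.0]
contact_force: [-2.1, -0.7, 1.0]
width: 0.0001
```

servo_tool(
  increments=[
    {"slide": [0.001, 0, 0], "spin": 0},
    {"slide": [0, 0, 0], "spin": 0},
    {"slide": [0, 0, 0], "spin": 0},
  ],
)

```text
clock: 4.45
position: [0.5516, -0.2135, 0.1663]
ee_rot: [0.0, 0.999, -0.04, -0.0]
contact_force: [-2.9, -0.9, 1.4]
width: -0.0003
```

servo_tool(
  increments=[
    {"slide": [0.001, 0, 0], "spin": 0},
    {"slide": [0, 0, 0], "spin": 0},
    {"slide": [0, 0, 0], "spin": 0},
  ],
)

```text
clock: 4.75
position: [0.5529, -0.2137, 0.1663]
ee_rot: [0.0, 0.999, -0.04, -0.0]
contact_force: [-4.0, -2.4, 0.9]
width: 0.0001
```

servo_tool(
  increments=[
    {"slide": [0.001, 0, 0], "spin": 0},
    {"slide": [0, 0, 0], "spin": 0},
    {"slide": [0, 0, 0], "spin": 0},
  ],
)

```text
clock: 5.05
position: [0.554, -0.2139, 0.1663]
ee_rot: [0.0, 0.999, -0.04, -0.0]
contact_force: [-4.5, -3.1, 0.3]
width: 0.0001
```

servo_tool(
  increments=[
    {"slide": [0.0005, 0, 0], "spin": 0},
    {"slide": [0, 0, 0], "spin": 0},
    {"slide": [0, 0, 0], "spin": 0},
  ],
)

```text
clock: 5.35
position: [0.5544, -0.214, 0.1663]
ee_rot: [0.0, 0.999, -0.04, -0.0]
contact_force: [-4.3, -2.2, 1.5]
width: -0.0001
```

That's about 5 mm of travel and the force has levelled off, so I'll back well away.

servo_tool(
  increments=[
    {"slide": [-0.02, 0, 0], "spin": 0},
    {"slide": [-0.04, 0, 0], "spin": 0},
    {"slide": [-0.045, 0, 0], "spin": 0},
    {"slide": [-0.045, 0, 0], "spin": 0},
    {"slide": [-0.02, 0, 0], "spin": 0},
    {"slide": [0, 0, 0], "spin": 0},
    {"slide": [0, 0, 0], "spin": 0},
    {"slide": [0, 0, 0], "spin": 0},
  ],
)

```text
clock: 6.15
position: [0.3873, -0.2007, 0.1667]
ee_rot: [0.0, 0.999, -0.04, 0.002]
contact_force: [-0.0, 0.3, 0.3]
width: -0.0003
```

servo_tool(
  increments=[
    {"slide": [0, 0, 0], "spin": 0},
    {"slide": [0, 0, 0], "spin": 0},
    {"slide": [0, 0, 0], "spin": 0},
    {"slide": [0, 0, 0], "spin": 0},
    {"slide": [0, 0, 0], "spin": 0},
    {"slide": [0, 0, 0], "spin": 0},
    {"slide": [0, 0, 0], "spin": 0},
    {"slide": [0, 0, 0], "spin": 0},
  ],
)

```text
clock: 6.95
position: [0.3851, -0.2001, 0.1663]
ee_rot: [0.0, 0.999, -0.04, 0.0]
contact_force: [-0.1, 0.4, -0.1]
width: -0.0003
```

Run:
```python
from h import *
show()
im=eyes.get_image('top');cv2.imwrite('pics/t2.png',im);cv2.imwrite('pics/c2.png',cv2.resize(im[120:300,310:510],None,fx=3,fy=3))
cv2.imwrite('pics/s2.png',cv2.resize(eyes.get_image('side')[120:360,240:500],None,fx=2.4,fy=2.4))
```

```text
t 6.95 pos [ 0.3851 -0.2001  0.1663] F [-0.09  0.43 -0.14] w -0.0003 xang -4.55 zaxis [ 0. -0. -1.]
```

View pics/c2.png

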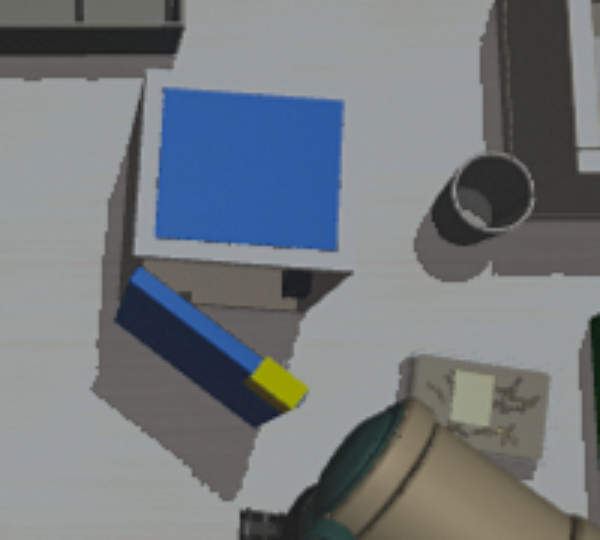

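View pics/s2.png

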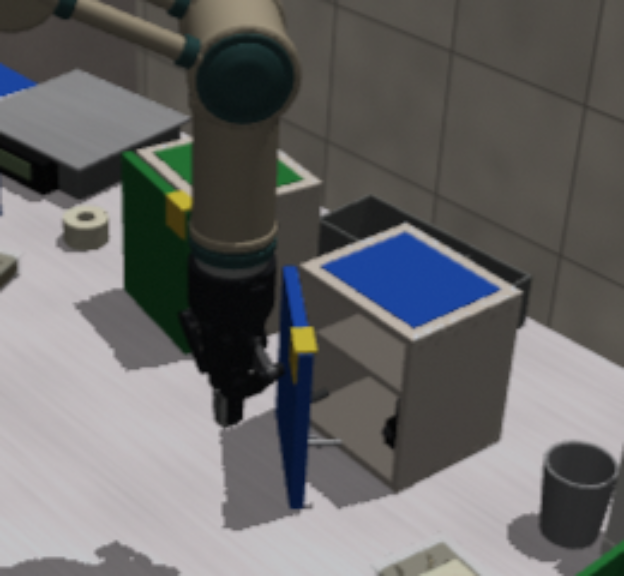

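The door stands ajar, and the yellow pad is at crop (278,383). I'll work out its angle and plan the reach behind it.

Run:
```python
from h import *
# back top edge pixels in full image
P=unproj('top',np.array([[143,267],[308,391]])/3+[310,120],.196)
v=P[1]-P[0]; print(P.round(4),np.linalg.norm(v[:2]))
th=np.arctan2(-(v@ex),-(v@ey)); print('theta',th)
for th in (th,):
  for p in ((.06,-.185,.23),(.035,-.14,.23),(.035,-.14,.16)):
    W=door(th,*p); print(p,W.round(4),rel(W).round(4))
for th in (.7,.9,1.1,1.3,1.45,1.55): print(th,door(th,.013,-.135,.165).round(4))
```

```text
[[ 0.5856 -0.08    0.196 ]
 [ 0.4903 -0.2025  0.196 ]] 0.15511447823211347
theta 0.5813024969474964
(0.06, -0.185, 0.23) [ 0.5224 -0.2598  0.23  ] [ 0.1417  0.0487 -0.0637]
(0.035, -0.14, 0.23) [ 0.5303 -0.209   0.23  ] [ 0.1455 -0.0026 -0.0637]
(0.035, -0.14, 0.16) [ 0.5303 -0.209   0.16  ] [ 0.1455 -0.0026  0.0063]
0.7 [ 0.503  -0.1821  0.165 ]
0.9 [ 0.4838 -0.163   0.165 ]
1.1 [ 0.4688 -0.1404  0.165 ]
1.3 [ 0.4586 -0.1154  0.165 ]
1.45 [ 0.4543 -0.0955  0.165 ]
1.55 [ 0.4532 -0.082   0.165 ]
```

servo_tool(
  increments=[
    {"slide": [0, 0, -0.035], "spin": 0},
    {"slide": [0, 0, -0.035], "spin": 0},
    {"slide": [0, 0, 0], "spin": 0},
    {"slide": [0.035, 0, 0], "spin": 0},
    {"slide": [0.035, 0, 0], "spin": 0},
    {"slide": [0.035, 0, 0], "spin": 0},
    {"slide": [0.031, 0.001, 0], "spin": 0},
  ],
)

```text
clock: 7.75
position: [0.522, -0.2117, 0.2356]
ee_rot: [-0.0, 0.999, -0.04, -0.0]
contact_force: [-0.2, -0.4, 0.3]
width: 0.0003
```

servo_tool(
  increments=[
    {"slide": [0, 0, 0], "spin": 8.3},
    {"slide": [0, 0, 0], "spin": 8.3},
    {"slide": [0, 0, 0], "spin": 8.3},
    {"slide": [0, 0, 0], "spin": 8.3},
    {"slide": [0, 0, 0], "spin": 0},
    {"slide": [0, 0, 0], "spin": 0},
  ],
)

```text
clock: 8.35
position: [0.5204, -0.2117, 0.2358]
ee_rot: [-0.0, 0.947, -0.322, -0.0]
contact_force: [-2.0, 0.0, -0.5]
width: -0.0003
```

Run:
```python
from h import *
show();print(rel(door(.58,.03,-.15,.165)).round(4))
cv2.imwrite('pics/s3.png',cv2.resize(eyes.get_image('side')[120:360,240:500],None,fx=2.4,fy=2.4))
```

```text
t 8.35 pos [ 0.5204 -0.2117  0.2358] F [-1.97  0.04 -0.5 ] w -0.0003 xang -37.58 zaxis [-0.001  0.    -1.   ]
[0.0014 0.0017 0.0708]
```

View pics/s3.png

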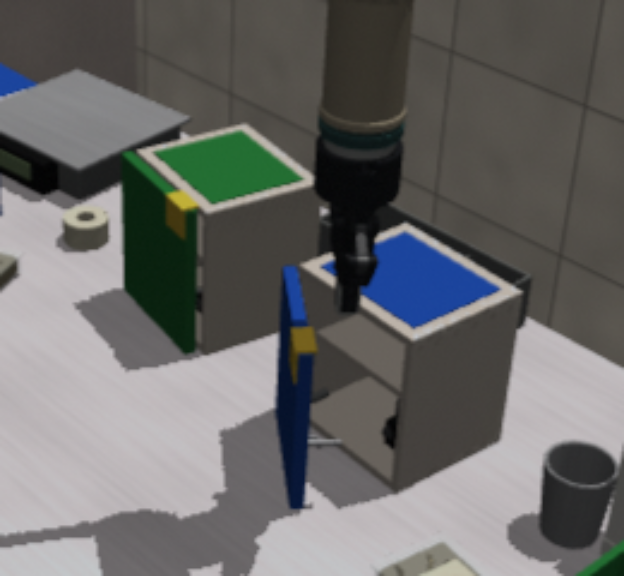

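The fingertip at crop (347,300) hangs above the gap behind the door, so I'll descend.

servo_tool(
  increments=[
    {"slide": [0, 0, 0.02], "spin": 0},
    {"slide": [0, 0, 0.02], "spin": 0},
    {"slide": [0, 0, 0.015], "spin": 0},
    {"slide": [0, 0, 0.015], "spin": 0},
    {"slide": [0, 0, 0], "spin": 0},
    {"slide": [0, 0, 0], "spin": 0},
  ],
)

```text
clock: 9.0
position: [0.5206, -0.2119, 0.1664]
ee_rot: [0.0, 0.946, -0.323, -0.0]
contact_force: [0.3, -0.5, 0.6]
width: 0.0
```

Run:
```python
from h import *
show()
# path relative: per step of .1 rad, with spin equal to dtheta: displacement in tool axes
im=eyes.get_image('top');cv2.imwrite('pics/c4.png',cv2.resize(im[120:300,310:510],None,fx=3,fy=3))
cv2.imwrite('pics/s4.png',cv2.resize(eyes.get_image('side')[120:360,240:500],None,fx=2.4,fy=2.4))
```

```text
t 9.0 pos [ 0.5206 -0.2119  0.1664] F [ 0.27 -0.47  0.56] w 0.0 xang -37.69 zaxis [-0.  0. -1.]
```

View pics/s4.png

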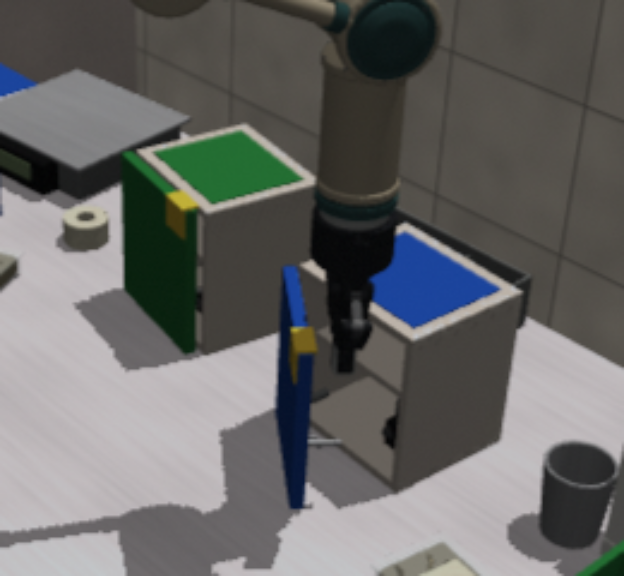

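servo_tool(
  increments=[
    {"slide": [-0.009, 0, 0], "spin": 0},
    {"slide": [-0.008, 0, 0], "spin": 0},
    {"slide": [-0.005, 0, 0], "spin": 1.5},
    {"slide": [-0.008, 0, 0], "spin": 3},
    {"slide": [-0.008, 0, 0], "spin": 3},
    {"slide": [-0.008, 0, 0], "spin": 3},
    {"slide": [-0.008, 0, 0], "spin": 3},
    {"slide": [-0.008, 0, 0], "spin": 3},
  ],
)

```text
clock: 9.9
position: [0.4745, -0.1698, 0.1666]
ee_rot: [0.0, 0.889, -0.457, 0.0]
contact_force: [0.2, -0.6, 0.1]
width: -0.0
```

Run:
```python
from h import *
show()
im=eyes.get_image('top');cv2.imwrite('pics/c5.png',cv2.resize(im[120:300,310:510],None,fx=3,fy=3))
cv2.imwrite('pics/s5.png',cv2.resize(eyes.get_image('side')[120:360,240:500],None,fx=2.4,fy=2.4))
```

```text
t 9.9 pos [ 0.4745 -0.1698  0.1666] F [ 0.23 -0.6   0.12] w -0.0 xang -54.42 zaxis [ 0.    -0.001 -1.   ]
```

View pics/s5.png

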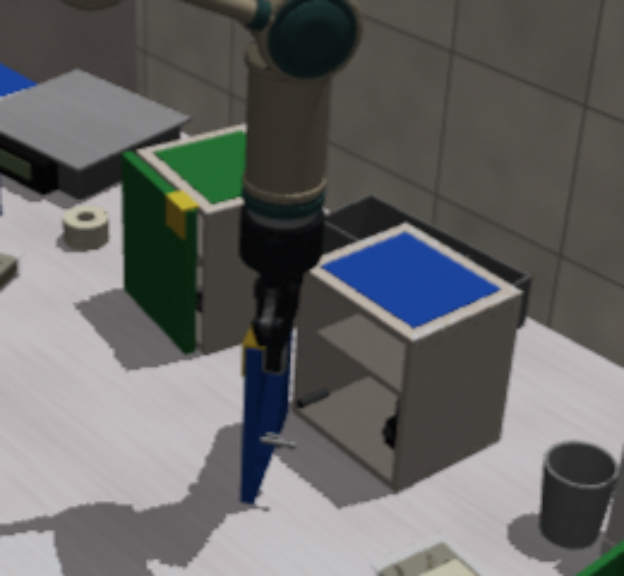

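View pics/c5.png

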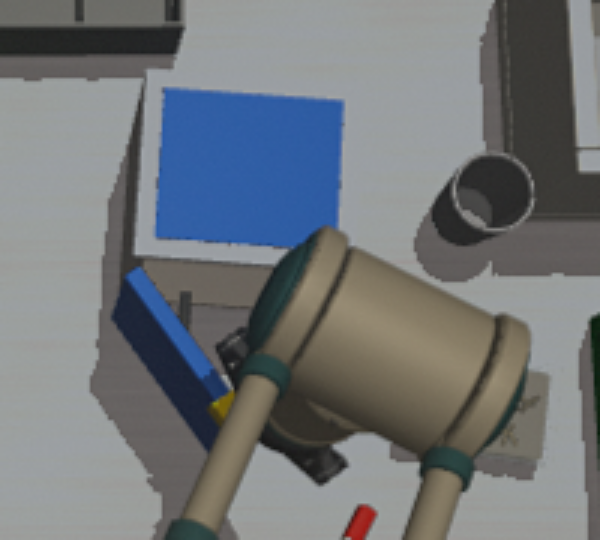

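The door is swinging with the finger behind it; in the top crop its edge runs from (137,270) to (220,410). I'll continue.

servo_tool(
  increments=[
    {"slide": [-0.009, 0, 0], "spin": 3.5},
    {"slide": [-0.009, 0, 0], "spin": 3.5},
    {"slide": [-0.009, 0, 0], "spin": 3.5},
    {"slide": [-0.009, 0, 0], "spin": 3.5},
    {"slide": [-0.009, 0, 0], "spin": 3.5},
    {"slide": [-0.008, 0, 0], "spin": 3.5},
    {"slide": [-0.007, 0, 0], "spin": 3},
    {"slide": [-0.006, 0, 0], "spin": 2.5},
  ],
)

```text
clock: 10.8
position: [0.4479, -0.1104, 0.1665]
ee_rot: [0.0, 0.761, -0.648, 0.0]
contact_force: [0.2, -0.8, 0.1]
width: -0.0002
```

Run:
```python
from h import *
show(); s=manip.get_state(); d=s['position']-H; print(np.linalg.norm(d[:2]), np.arctan2(-d@ex,-d@ey))
im=eyes.get_image('top');cv2.imwrite('pics/c6.png',cv2.resize(im[120:300,310:510],None,fx=3,fy=3))
```

```text
t 10.8 pos [ 0.4479 -0.1104  0.1665] F [ 0.18 -0.81  0.07] w -0.0002 xang -80.81 zaxis [ 0.    -0.001 -1.   ]
0.1446763657426739 1.2575892127061397
```

View pics/c6.png

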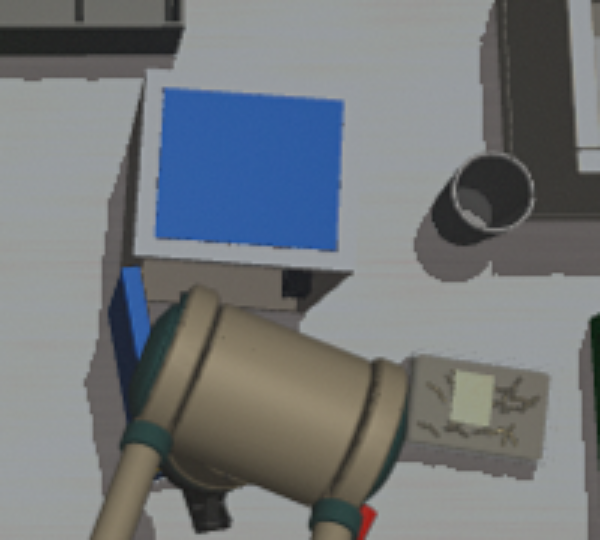

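servo_tool(
  increments=[
    {"slide": [-0.005, 0, 0], "spin": 2},
    {"slide": [-0.005, 0, 0], "spin": 2},
    {"slide": [-0.005, 0, 0], "spin": 2},
    {"slide": [-0.004, 0, 0], "spin": 1.5},
    {"slide": [-0.003, 0, 0], "spin": 1},
    {"slide": [-0.002, 0, 0], "spin": 0},
    {"slide": [0, 0, 0], "spin": 0},
    {"slide": [0, 0, 0], "spin": 0},
  ],
)

```text
clock: 11.65
position: [0.4403, -0.1001, 0.1661]
ee_rot: [-0.011, 0.718, -0.696, -0.004]
contact_force: [0.4, 0.6, -0.4]
width: -0.0002
```

servo_tool(
  increments=[
    {"slide": [0.01, 0, 0], "spin": 0},
    {"slide": [0.02, 0, 0], "spin": 0},
    {"slide": [0.03, 0, 0], "spin": 0},
    {"slide": [0.04, 0, 0], "spin": 0},
    {"slide": [0.04, 0, -0.02], "spin": 0},
    {"slide": [0, 0, -0.04], "spin": 0},
    {"slide": [0, 0, 0], "spin": 0},
    {"slide": [0, 0, 0], "spin": 0},
  ],
)

```text
clock: 12.45
position: [0.4444, -0.2421, 0.2238]
ee_rot: [-0.011, 0.718, -0.696, -0.003]
contact_force: [-0.4, -0.4, 0.1]
width: -0.0002
```

Run:
```python
from h import *
show(); 
im=eyes.get_image('top');cv2.imwrite('pics/c7.png',cv2.resize(im[120:300,310:510],None,fx=3,fy=3));cv2.imwrite('pics/t7.png',im)
cv2.imwrite('pics/s7.png',eyes.get_image('side'))
```

```text
t 12.45 pos [ 0.4444 -0.2421  0.2238] F [-0.44 -0.41  0.14] w -0.0002 xang -88.22 zaxis [ 0.01  0.02 -1.  ]
```

View pics/c7.png

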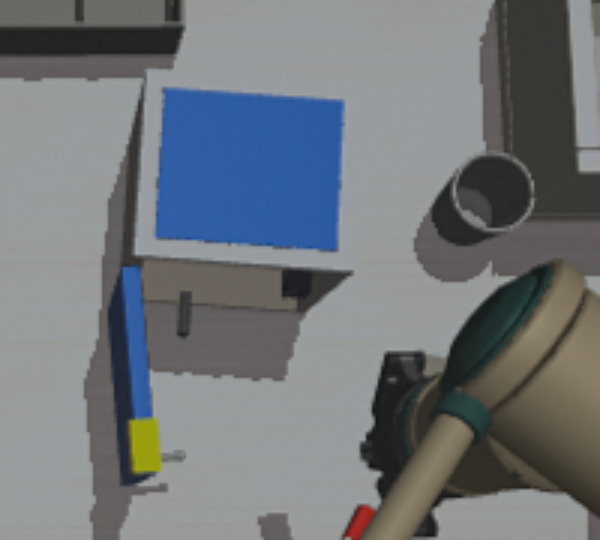

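View pics/s7.png

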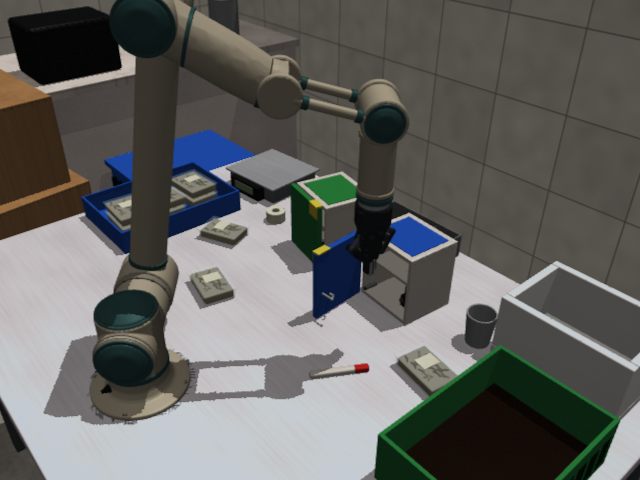

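Run:
```python
from h import *
s=manip.get_state();print(s['qpos'].round(3),s['qd'].round(3))
P=unproj('top',np.array([[139,267],[160,471]])/3+[310,120],.196);v=P[1]-P[0];print('theta',np.arctan2(-(v@ex),-(v@ey)),np.linalg.norm(v))
a=cv2.imread('pics/t7.png');b=eyes.get_image('top');print(cv2.absdiff(a,b)[200:300,340:370].max())
P=unproj('top',np.array([[139,267],[160,471]])/3+[310,120],.196)
```

```text
[-0.651  0.178  1.662  0.023  1.31   2.453] [ 0.009  0.006  0.014 -0.    -0.003  0.002]
theta 1.4040543795614235 0.15547953946797055
10
```

Run:
```python
from h import *
a=cv2.imread('pics/top0.png');b=eyes.get_image('top')
d=cv2.absdiff(a,b).max(2)
for n,(x,y) in dict(cup=(472,187),packR=(467,257),roll=(187,201),packL=(177,268),packM=(251,333),greendoor=(262,210),redcap=(431,295)).items(): print(n,d[y-12:y+12,x-12:x+12].mean().round(1))
show(); print(manip.sign_off())
```

```text
cup 2.1
packR 62.9
roll 3.4
packL 3.2
packM 3.4
greendoor 2.7
redcap 32.3
t 12.65 pos [ 0.4434 -0.2402  0.222 ] F [ 0.12 -0.39 -0.62] w -0.0002 xang -88.15 zaxis [ 0.007  0.022 -1.   ]
the job is handed in; nothing more can be done
None
```

The blue door is open at about 1.40 rad (80°) and the job is handed in; sign-off reports no verdict. I pushed the yellow pad in about 5 mm, with a force of about 5 N. The catch let go when I backed off, and the spring set the door ajar at about 0.58 rad with nothing touching it. I then brought a closed fingertip down behind the free edge, swung the door open and backed clear.

**Door:** The angle measured in the top picture agrees with where the fingertip stopped. It is above the 1.25 rad needed, but about 10° short of fully square. Two later top pictures showed no movement, and the force reading at the end was only noise.

**Bystanders:** Before and after pictures show no change for the green door, cup, roll and two of the packs. For the right-hand pack and the marker cap the comparison failed. The arm partly covered both in the top view, so I take that as the cause. Both look undisturbed in the last side view, and the arm never went near them at table height, but I have no measurement of their positions.

**Wrist tilt:** Late in the swing the tool tilted by about 1.3°. The cause is unknown; all joints stayed within range, and it did not affect the result.

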